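# Secure the citrus press's pivot pin with its R-clip

## Task

The lever of the citrus press has been refitted after washing, but its pivot pin is not secured. Take the R-clip by its red tab out of the grey stand and push its straight leg down through the cross hole in the free end of the pin, gently feeling for the hole, until the bow springs over the pin; then let go and leave the clip sitting upright. Never press hard on the press or the pin (25 N is too much), and leave the lemon, the espresso cup, the jam jar and the small glass where they are.

Things in the scene. Friction and masses are not known exactly. Their poses are not given: they have to be found in the camera images.
- press: Aluminium lever citrus press, fixed; origin under its base plate (200x110 mm). Its lever handle points to its -x, z up. A fork at the back carries the lever on a round steel pivot pin, 16 mm thick, along the press's y, axis 130 mm above the worktop; the pin's free end sticks out on the -y side. Nothing of the press is higher than 145 mm.
- pin_root (a point): Point on the pin's axis where it comes out of the fork's outer face; axes as the press's. The pin sticks out to -y and floats lengthwise: its cross hole's centre lies 16 to 36 mm to -y of this point (x, z exact) and 16 mm short of the pin's end. Hole square, 6.8 mm, vertical, right through. The pin's top is 8 mm above this point. About 6 N slides the pin; it cannot turn.
- stand: Grey block fixed to the worktop, 78 mm high, top 49x37 mm, foot 64x52 mm, with an upright slot (9 mm wide, open to -x) in which the clip hangs by its tab, leg down, its bow towards the open side, which looks roughly to the robot. The clip's yaw is the stand's within 0.03 rad. Origin on its underside below the leg's place; the block's centre is 6.5 mm to -x of it.
- clip: Steel R-clip of 5 mm wire with a red tab, 60 g. Origin on the straight leg's axis at the tab's underside, which rests on the stand's top at the start; z up, the leg points to -z. Tab: x -23.5 to +10.5, y -7 to +7 (grip across y), z 0 to 32 mm. The sprung bow lies beside the leg, to -x, out to x = -16 and down to z = -57 mm.
- clip_tip (a point): Round tip of the straight leg (5 mm thick), 60 mm below the clip's origin; axes as the clip's. Seated, this tip is 34 mm below the pin's axis and the pin's axis is 26 mm below the tab's underside. The bow may point to either x side of the press; the clip's y lies along the pin.
- bow (a joint): Opening of the bow, rad: 0 relaxed in the stand, limit 0.30, about 0.11 as its nose rides over the pin, about 0.03 when sprung over. The push takes about 8 to 15 N: resistance starts with the tip some 13 mm below the pin's axis, is highest at about 22 mm, falls off when the nose is over (26 to 28 mm) and rises again beyond the seat (34 mm).
- lemon: Yellow lemon, 83x58x58 mm, on the chopping board; origin centre of its underside.
- espresso_cup: Black and white espresso cup, 60x84x53 mm; origin centre of its underside.
- jam_jar: Jam jar, 62x63x86 mm; origin centre of its underside.
- shot_glass: Small clear glass, 48x48x61 mm; origin centre of its underside.
Mind the look-alikes: they are no part of the job. What is shaped like the clip but orange or purple is not meant.

How it is judged:
By the outcome, as a careful person would: the job done as asked, in the order asked, and still so for the second after the job is handed in, with the robot touching nothing.
It also fails if it takes over 67 s, if anything falls off the work surface, if the arm or the gripper's body presses on something with over 40 N, if the wrist force passes 120 N, or if a joint passes its speed limit or range.

## Robot

A 6-joint arm with a two-finger parallel gripper is mounted at the origin on a cart in front of the work surface, level with it; the furniture and walls round the work are solid. World frame = base frame: x ahead of the robot, y to its left, z up, the work surface at z = 0. Lengths are in mm, angles in rad, forces in N, time in s.
With the tool pointing down it reaches from about 300 to 775 mm from the base axis. Payload 14.6 kg.
Tool frame: the origin (TCP) lies on the centre line of the jaws, within the pads' length; the fingertips stand 19 mm ahead of it and the grasp point (between the pads) is the TCP (bot.tip_reach is the distance from the TCP to the fingertips, in mm); z points along the fingers, y is the line along which they close (so a half turn about z gives the same grasp; the last joint's range is limited). The gripper opens to 85 mm and grips with 20 to 120 N. Pads are 22 mm wide; open, the fingers measure 114 mm over their backs; the gripper's body (76 mm by 85 mm) begins 54 mm behind the grasp point. The pads swing forward as they close: fully open they stand 13 mm farther back than shut.
Start: joints at [1.13, 0.3, 1.521, -0, 1.321, -0.067], TCP at [200.832, 512.012, 250.281] pointing down, gripper open.
Joint ranges: [-3.03, 3.03], [-0.79, 2.21], [0.23, 2.52], [-1.04, 4.18], [0, 3.07], [-2.55, 2.55]. Speed limits (rad/s): [2.22, 2.22, 2.57, 3.14, 3.14, 3.14].

## Interface

Orientations are given as a unit quaternion [w, x, y, z].
In Python, from rig import bot gives the robot as it stands. Calls block until the motion is done:
- bot.move_to(position, orientation): joint-space move of the TCP to a pose.
- bot.servo_line(position, attitude=None, speed=150, until_force=None): straight line of the TCP; attitude=None keeps the orientation; speed is the mean speed in mm/s. With until_force (N) it stops when the force on the tool has changed by that much, and returns True; else False.
- bot.move_joints(angles): joint-space move.
- bot.move_gripper(opening, grip_force=None): finger opening in mm; grip_force is the grip in N (None keeps the last); returns when the fingers have stopped.
- bot.dwell(seconds).
- bot.ik(position, orientation): joint angles nearest the present ones, or None.
- bot.read_state(): the state.
- bot.read_camera(name): name is "scene" or "top" or "wrist"; returns a dict with "image" (384x512x3 uint8, blue, green, red), "depth" (384x512 float32, mm along the optical axis (not along the pixel's ray), 0 where there is no reading), "fovy" (degrees; the focal length in pixels is half the picture's height over the tangent of half this angle, whatever the lens; pixels are square), "cx", "cy" (the principal point, pixels), "eye" and "attitude" of the camera in the world; the wrist camera has in their place "mount" (4x4, takes a point from camera to tool coordinates, whose origin is the TCP and whose axes are the flange's). Camera axes: x right, y down, z forward; pixel columns grow to the right and rows downward; lengths in mm; the calibration is good to about 2 mm. A picture is of the moment at which its call begins: read the wrist's pose just before it.
A pose or a line that the arm cannot do raises bot.MotionError and nothing moves.
- bot.finish_job(): hands the job in; it is judged then, once.
The state is a dict: "clock": time; "joint_positions": joint angles; "qvel": joint speeds; "effort": joint torques, N m; "ee_pos": TCP position; "tool_rot": TCP orientation; "ft_force": force on the tool from outside, world axes, zero at the start; "moment": the same for the moment, N m; "grip_width": finger opening in mm; "grip_force": force on a finger pad.
Only numpy, scipy, OpenCV 4.12 (cv2) and the standard library are available. Lean on these libraries where they do the work, as an engineer would, in place of code of your own. Each camera call takes 0.05 s, during which the arm holds its last target. There are 200 camera calls.

## Working session

There is one attempt and no reset: what is moved stays moved. The work goes in short steps, each a Python script; the robot and the scene stay as the last script left them, time stands still between calls to the robot, and variables do not carry over. Pictures are saved under pics/ and viewed, at most 10 in all, crops included, and the job is handed in when it is done.

```bash
ls; mkdir -p pics
cat > h.py <<'E'
import numpy as np, cv2
from scipy.spatial.transform import Rotation as R
from rig import bot
def rot(q): return R.from_quat([q[1],q[2],q[3],q[0]])
def quat(r): x,y,z,w=r.as_quat(); return [w,x,y,z]
def cam(name):
    s=bot.read_state(); c=bot.read_camera(name)
    f=c["image"].shape[0]/2/np.tan(np.radians(c["fovy"])/2)
    if "mount" in c:
        T=np.eye(4);T[:3,:3]=rot(s["tool_rot"]).as_matrix();T[:3,3]=s["ee_pos"];T=T@np.array(c["mount"])
    else:
        T=np.eye(4);a=np.array(c["attitude"]);T[:3,:3]=a if a.shape==(3,3) else rot(a).as_matrix();T[:3,3]=c["eye"]
    c["T"]=T;c["f"]=f;return c
def ray(c,u,v):
    d=np.array([(u-c["cx"])/c["f"],(v-c["cy"])/c["f"],1.]);return c["T"][:3,3],c["T"][:3,:3]@d
def plane(c,u,v,z):
    o,d=ray(c,u,v);return o+d*(z-o[2])/d[2]
def tri(*obs):
    A=0;b=0
    for c,u,v in obs:
        o,d=ray(c,u,v);d=d/np.linalg.norm(d);P=np.eye(3)-np.outer(d,d);A=A+P;b=b+P@o
    return np.linalg.solve(A,b)
def cloud(c):
    D=c["depth"];v,u=np.indices(D.shape);X=np.stack([(u-c["cx"])/c["f"]*D,(v-c["cy"])/c["f"]*D,D],-1)
    W=X@c["T"][:3,:3].T+c["T"][:3,3];W[D<=0]=np.nan;return W
def down(yaw): return quat(R.from_euler('z',yaw)*R.from_euler('x',np.pi))
E
python3 - <<'E'
from h import *
import pickle
for n in("scene","top"):
    c=cam(n);cv2.imwrite(f"pics/{n}0.png",c["image"]);pickle.dump(c,open(n+"0.pkl","wb"));print(n,c["T"].round(3),c["f"],c["cx"],c["cy"],(c["depth"]>0).mean())
s=bot.read_state();print(s)
E
```

```text
pics
scene [[ 4.76000e-01 -5.41000e-01  6.93000e-01 -3.11503e+02]
 [-8.79000e-01 -2.88000e-01  3.80000e-01 -5.76480e+02]
 [-6.00000e-03 -7.90000e-01 -6.13000e-01  8.82746e+02]
 [ 0.00000e+00  0.00000e+00  0.00000e+00  1.00000e+00]] 454.91390507974546 250.37720362927564 192.35368564355983 0.9958648681640625
top [[-3.200000e-02 -9.730000e-01  2.290000e-01  3.283170e+02]
 [-9.990000e-01  3.100000e-02 -1.000000e-02 -9.744200e+01]
 [ 3.000000e-03 -2.290000e-01 -9.730000e-01  1.212189e+03]
 [ 0.000000e+00  0.000000e+00  0.000000e+00  1.000000e+00]] 449.85642308385866 256.57224697222324 186.86386458560895 0.9960378011067709
{'clock': 0.1, 'joint_positions': array([ 1.13041708e+00,  3.00448981e-01,  1.52151562e+00,  2.29871590e-05,
        1.32070816e+00, -6.66081636e-02]), 'qvel': array([ 0.00029877, -0.00076472, -0.0009515 ,  0.0005299 , -0.00227899,
       -0.00135228]), 'effort': array([ 1.80003139e-03, -5.44378030e+01, -3.62368298e+01, -2.95467714e-05,
        3.10135241e-03, -8.61010676e-06]), 'ee_pos': array([200.74235052, 511.85430488, 249.76113024]), 'tool_rot': array([-1.46217078e-04,  1.85802348e-01,  9.82586991e-01, -5.20001164e-04]), 'ft_force': array([-0.16210414,  1.10272024, -0.34250172]), 'moment': array([ 0.0166976 , -0.02712584, -0.02261804]), 'grip_force': 0.0, 'grip_width': 85.57259133230689}
```

View pics/scene0.png

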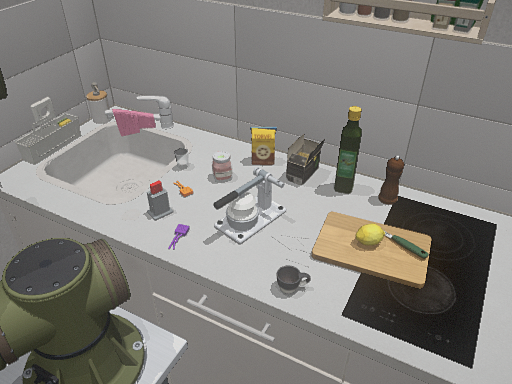

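View pics/top0.png

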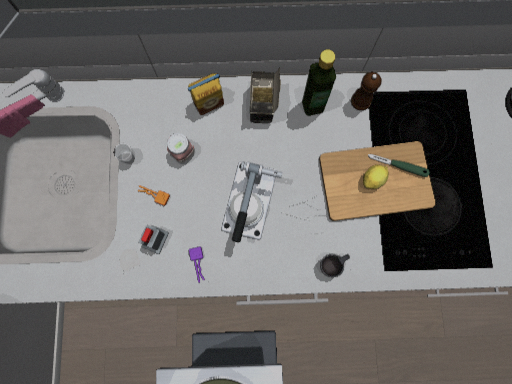

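The red tab (wanted) is at scene (156,187) and top (147,235), in the grey stand. The look-alikes are an orange clip at scene (183,188) / top (155,196) and a purple one at scene (180,232) / top (197,262). The press is at scene (250,205) / top (248,200), with the free pin end near top (278,174). I'll check this in a close crop.

Run:
```python
from h import *
import pickle
S=pickle.load(open("scene0.pkl","rb"));T=pickle.load(open("top0.pkl","rb"))
def crop(c,u,v,r=32): return cv2.resize(c["image"][v-r:v+r,u-r:u+r],(300,300),interpolation=cv2.INTER_CUBIC)
cv2.imwrite("pics/crops.png",np.vstack([np.hstack([crop(S,158,195),crop(T,152,238)]),np.hstack([crop(S,262,185),crop(T,262,180)])]))
for c in(S,T):
    h=cv2.cvtColor(c["image"],cv2.COLOR_BGR2HSV)
    m=((h[...,0]<6)|(h[...,0]>174))&(h[...,1]>190)&(h[...,2]>100)
    n,l,st,ce=cv2.connectedComponentsWithStats(m.astype(np.uint8));W=cloud(c)
    for i in range(1,n):
        if st[i,4]>20:
            P=W[l==i];print(st[i],ce[i].round(1),np.nanmedian(P,0).round(1),np.nanpercentile(P,[5,95],axis=0).round(1).tolist())
```

```text
(no output)
```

View pics/crops.png

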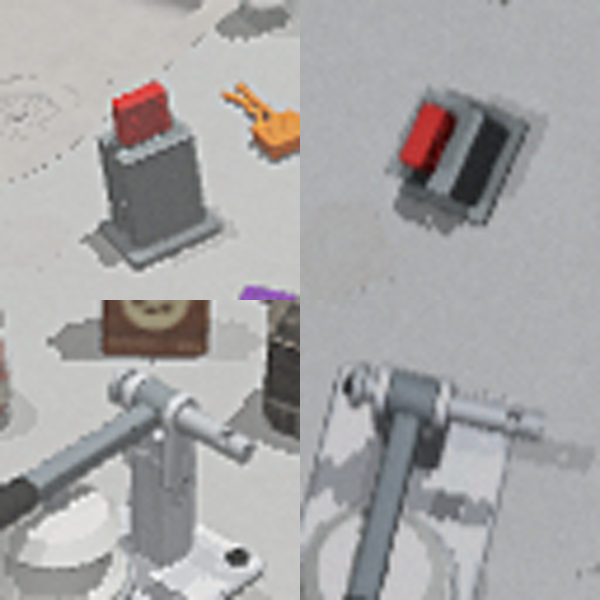

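The crop confirms it. The red tab stands upright in the grey block, and the pin's free end with its cross hole is at about scene (279.5,181) / top (275,172). Next I take rough positions and go in with the wrist camera.

Run:
```python
from h import *
import pickle
S=pickle.load(open("scene0.pkl","rb"));T=pickle.load(open("top0.pkl","rb"))
print("hole",tri((S,279.5,181.2),(T,275.2,171.9)))
for c in(S,T):
    b,g,r=[c["image"][...,i].astype(int) for i in range(3)]
    m=(r>110)&(g<80)&(b<90)&(r-g>70)
    n,l,st,ce=cv2.connectedComponentsWithStats(m.astype(np.uint8));W=cloud(c)
    for i in range(1,n):
        if st[i,4]>20:
            P=W[l==i];print(st[i],ce[i].round(1),np.nanmedian(P,0).round(1),np.nanpercentile(P,[5,95],axis=0).round(1).tolist())
c=cam("wrist");print(np.array(c["mount"]).round(3),c["f"],c["cx"],c["cy"])
# look over stand
def look(name,xy,z,yaw):
    # put camera axis over xy
    M=np.array(c["mount"]);q=down(yaw);Rm=rot(q).as_matrix()
    best=None
    for dy in (0,):
        d=Rm@M[:3,2];o=Rm@M[:3,3]
        p=np.array([xy[0],xy[1],0.])
        t=z/ -d[2]
        cp=p-d*t   # camera pos at height z
        return cp-o,q
for nm,xy in(("stand",(285,135)),("pin",(415,-150))):
    for yaw in(0,np.pi/2,-np.pi/2,np.pi):
        p,q=look(nm,xy,350,yaw);print(nm,yaw,p.round(),bot.ik(p,q))
```

```text
hole [ 620.00799296 -157.49395502  131.39821489]
[150 181  11   6  29] [155.1 183.2] [475.  163.9 108.2] [[460.6, 155.6, 104.7], [485.6, 172.0, 110.5]]
[141 228  10  14  74] [145.9 234.3] [477.4 166.4 109.4] [[463.0, 157.9, 105.5], [490.0, 175.4, 112.2]]
[[  -0.      -0.957   -0.289   73.245]
 [   1.      -0.      -0.      -0.833]
 [   0.      -0.289    0.957 -123.341]
 [   0.       0.       0.       1.   ]] 323.0226051930953 251.3678838056674 190.09182655397046
stand 0 [317. 134. 227.] [ 2.93098540e-01 -1.55455079e-01  2.06632779e+00 -4.44089210e-16
  1.23071995e+00  1.86389487e+00]
stand 1.5707963267948966 [286. 167. 227.] [ 4.18800340e-01 -1.89807304e-01  2.09455718e+00 -4.44089210e-16
  1.23684277e+00  4.18800340e-01]
stand -1.5707963267948966 [284. 103. 227.] None
stand 3.141592653589793 [253. 136. 227.] [ 0.36589795 -0.31249828  2.18588964  0.          1.26820129 -1.20489837]
pin 0 [ 447. -151.  227.] [-4.03099772e-01  1.48398329e-01  1.76358443e+00 -4.44089210e-16
  1.22960989e+00  1.16769655e+00]
pin 1.5707963267948966 [ 416. -118.  227.] [-0.36034695  0.05797044  1.86371444  0.          1.21990777 -0.36034695]
pin -1.5707963267948966 [ 414. -182.  227.] None
pin 3.141592653589793 [ 383. -149.  227.] [-0.46061207  0.00741991  1.9159913   0.          1.21818145 -2.0314084 ]
```

Run:
```python
from h import *
import pickle
def go(p,yaw): bot.move_to(list(p),down(yaw))
V=[]
go((450,180,230),np.pi-.39)
for k,(p,yaw) in enumerate([((478,175,190),np.pi-.39),((462,120,190),np.pi-.39),((620,-120,225),np.pi-.2),((620,-180,225),np.pi-.2)]):
    if k==2: go((550,0,260),np.pi-.3)
    go(p,yaw); bot.dwell(.15); V.append(cam("wrist"))
pickle.dump(V,open("w0.pkl","wb"))
cv2.imwrite("pics/w0.png",cv2.resize(np.vstack([np.hstack([V[0]["image"],V[1]["image"]]),np.hstack([V[2]["image"],V[3]["image"]])]),(800,600),interpolation=cv2.INTER_AREA))
print(bot.read_state()["clock"],[(v["depth"]>0).mean() for v in V])
```

```text
4.8167 [np.float64(0.9955952962239584), np.float64(0.9961191813151041), np.float64(0.9964141845703125), np.float64(0.9959971110026041)]
```

View pics/w0.png

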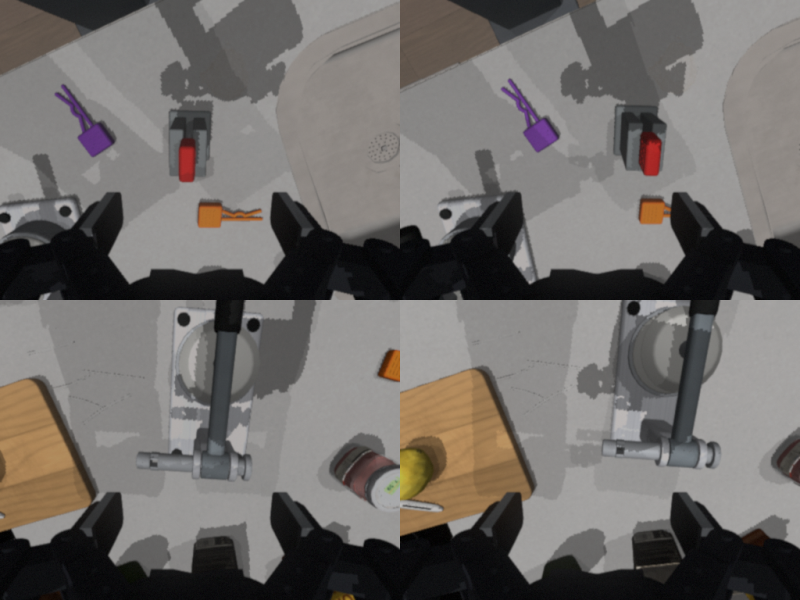

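The wrist pictures show the tab in front of the block (view 1 at about (187,160) in the tile) and the hole on the pin (view 3 at about (154,462), view 4 at about (621,448)). Next I measure them.

```bash
cat > m.py <<'E'
from h import *
import pickle
V=pickle.load(open("w0.pkl","rb"))
ct=[]
for c in V[:2]:
    b,g,r=[c["image"][...,i].astype(int) for i in range(3)];W=cloud(c)
    m=(r>90)&(g<75)&(b<75)&(r-g>60)
    zt=np.nanpercentile(W[m][:,2],[50,90,98]);print("tab z",zt,m.sum())
    t=m&(W[...,2]>zt[1]-3)&(W[...,2]<zt[1]+4)
    v,u=np.nonzero(t); uv=(u.mean(),v.mean());
    Z=110; P=np.array([plane(c,a+0,bb+0,Z)[:2] for a,bb in zip(u,v)],np.float32)
    (cx,cy),(w,h),a=cv2.minAreaRect(P); bx=cv2.boxPoints(((cx,cy),(w,h),a)); e=[bx[1]-bx[0],bx[2]-bx[1]]; e=max(e,key=np.linalg.norm)
    print("tab rect",cx,cy,w,h,"yaw",np.arctan2(e[1],e[0])%np.pi-np.pi, "mean",P.mean(0)); ct.append((c,*uv))
    # stand top: z 74..81 near
    X=W.reshape(-1,3);s=X[(abs(X[:,2]-78)<4)&(np.hypot(X[:,0]-470,X[:,1]-168)<45)]
    q=s[:,:2].astype(np.float32);(cx,cy),(w,h),a=cv2.minAreaRect(q);print("stand",len(s),np.median(s[:,2]),cx,cy,w,h,a)
print("tab tri",tri(*ct))
for c in V[2:]:
    W=cloud(c);X=W.reshape(-1,3)
    k=(X[:,2]>125)&(X[:,2]<146)&(np.hypot(X[:,0]-625,X[:,1]+160)<28)
    s=X[k];print("pin",len(s),np.percentile(s[:,2],[50,90,98]))
    mu=s.mean(0);_,_,vt=np.linalg.svd(s-mu);d=vt[0]*np.sign(-vt[0][1]);print(" mean",mu.round(1),"dir",d.round(3),"yaw",np.arctan2(d[0],-d[1]))
E
python3 m.py
python3 - <<'E'
import sys;sys.path.insert(0,'.')
import os;os.chdir('.')
from h import *;import pickle
V=pickle.load(open("w0.pkl","rb"))
o=[]
for c,(u,v) in zip(V[2:],[(154*1.28,(462-300)*1.28),((621-400)*1.28,(448-300)*1.28)]):
    u=int(u);v=int(v);o.append(cv2.resize(c["image"][v-30:v+30,u-30:u+50],(800,600),interpolation=cv2.INTER_NEAREST)[::2,::2]);print(u-30,v-30)
cv2.imwrite("pics/pin.png",np.hstack(o))
E
```

```text
tab z [109.58584942 110.47466247 111.06876832] 877
tab rect 476.758056640625 166.11904907226562 13.318509101867676 32.38694763183594 yaw -0.40963745 mean [476.5253  166.14558]
stand 1755 77.79258404694679 477.6872863769531 165.44900512695312 37.1043586730957 49.04432678222656 66.28022003173828
tab z [109.55049822 110.45306133 110.90567159] 907
tab rect 476.81793212890625 165.09979248046875 13.130537986755371 31.704845428466797 yaw -0.39389086 mean [476.8272  165.18596]
stand 1606 77.71739748850798 477.8656005859375 165.23861694335938 37.242671966552734 49.508724212646484 66.30874633789062
tab tri [477.69115764 165.55727822 106.94301895]
pin 1286 [136.16084912 137.92193416 138.54873477]
 mean [ 616.6 -152.5  135.4] dir [-0.281 -0.959 -0.034] yaw -0.28513459736133856
pin 1347 [136.20769058 137.97120489 138.60371452]
 mean [ 617.  -152.7  135.5] dir [-0.285 -0.958 -0.034] yaw -0.288663535941642
167 177
252 159
```

View pics/pin.png

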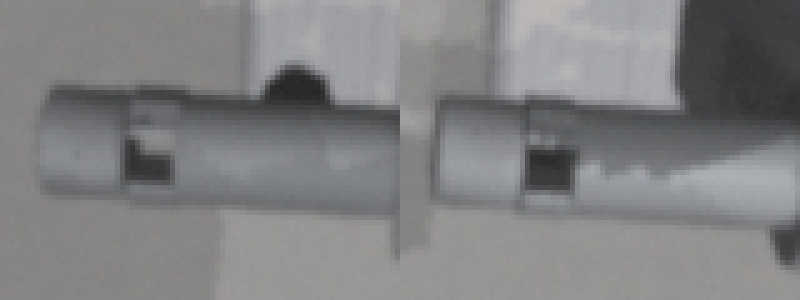

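```bash
cat > pinfit.py <<'E'
from h import *
import pickle
from scipy.optimize import least_squares
V=pickle.load(open("w0.pkl","rb"))[2:]
res=[]
def fit(cs):
    S=[]
    for c in cs:
        X=cloud(c).reshape(-1,3)
        S.append(X[(X[:,2]>128)&(X[:,2]<142)&(np.hypot(X[:,0]-616,X[:,1]+160)<40)])
    S=np.vstack(S);p=np.array([617,-153,130,-.28]);
    for it in range(4):
        n=lambda p:np.array([np.cos(p[3]),np.sin(p[3])]);a=lambda p:np.array([np.sin(p[3]),-np.cos(p[3])])
        al=(S[:,:2]-[617,-153])@a(p)
        k=(al>-18)&(al<20)&~((al>-2)&(al<10)) if it<1 else (al>-18)&(al<20)&(abs(f2(p,S))<2)
        Q=S[k]
        f2=lambda p,Q:np.hypot((Q[:,0]-617)*np.cos(p[3])+(Q[:,1]+153)*np.sin(p[3])-p[0],Q[:,2]-p[1])-8
        r=least_squares(lambda q:f2([q[0],q[1],0,q[2]],Q),[0,130,-.28] if it==0 else [p[0],p[1],p[3]],loss="soft_l1")
        p=np.array([r.x[0],r.x[1],0,r.x[2]])
    return p,len(Q),np.sqrt(np.mean(r.fun**2))
for cs in([V[0]],[V[1]],V):
    p,n,e=fit(cs);print("lateral %.2f z %.2f yaw %.4f"%(p[0],p[1],p[3]),n,e)
yaw=p[3];nx=np.array([np.cos(yaw),np.sin(yaw)]);ax=np.array([np.sin(yaw),-np.cos(yaw)])
for c,(u0,v0),(hu,hv),(eu,ev) in zip(V,[(167,177),(252,159)],[(149,158),(551,170)],[(41,150),(437,155)]):
    for nm,(uu,vv) in(("hole",(hu,hv)),("end",(eu,ev))):
        uu=uu-(400 if u0==252 else 0)
        P=plane(c,u0+uu/5-.5,v0+vv/5-.5,p[1]+(8 if nm=="hole" else 6));r=P[:2]-[617,-153];print(nm,P.round(1),"lat %.2f along %.2f"%(r@nx,r@ax))
# base plate yaw
for c in V:
    W=cloud(c);s=W.reshape(-1,3);s=s[(s[:,2]>6)&(s[:,2]<25)&(abs(s[:,0]-560)<130)&(abs(s[:,1]+110)<110)];print("plate",len(s),np.median(s[:,2]),cv2.minAreaRect(s[:,:2].astype(np.float32)))
E
python3 pinfit.py
```

```text
lateral 1.33 z 129.74 yaw -0.2686 1119 0.5684263668157844
lateral 1.34 z 129.71 yaw -0.2668 1153 0.5896905030647727
lateral 1.33 z 129.73 yaw -0.2678 2273 0.5798236719217084
hole [ 615.6 -157.6  137.7] lat -0.15 along 4.83
end [ 612.1 -172.7  135.7] lat 0.46 along 20.25
hole [ 616.2 -157.9  137.7] lat 0.51 along 4.96
end [ 611.6 -172.9  135.7] lat 0.04 along 20.58
plate 7808 13.745487545882156 ((572.0426025390625, -88.51004028320312), (110.29744720458984, 186.07754516601562), 74.48687744140625)
plate 7047 13.740171232293278 ((570.49951171875, -102.59095764160156), (82.42070007324219, 190.1052703857422), 74.4964599609375)
```

Run:
```python
from h import *
import pickle
yw=np.pi-.411;q=down(yw)
V=pickle.load(open("w0.pkl","rb"))[2:];n=np.array([np.cos(-.268),np.sin(-.268)])
for c,(u,v) in zip(V,[(148/5+167-.5,143/5+177-.5),(151/5+252-.5,153/5+159-.5)]): print("silh lat",(plane(c,u,v,129.7)[:2]-[617,-153])@n)
bot.move_to([550,0,270],down(np.pi-.35)); bot.move_gripper(50)
bot.move_to([477.0,165.4,160],q)
bot.servo_line([477.0,165.4,102],speed=80)
s0=bot.read_state()
bot.move_gripper(5,grip_force=80)
s=bot.read_state();print(s["grip_width"],s["grip_force"],s["ft_force"]-s0["ft_force"],s["ee_pos"])
bot.servo_line([477.0,165.4,245],speed=90); bot.dwell(.2)
s=bot.read_state();print(s["grip_width"],s["grip_force"],s["ft_force"],s["clock"])
c=cam("wrist");pickle.dump(c,open("held.pkl","wb"));sc=cam("scene");pickle.dump(sc,open("sheld.pkl","wb"))
b,g,r=[c["image"][...,i].astype(int) for i in range(3)];W=cloud(c)
m=(r>90)&(g<75)&(b<75)&(r-g>60);zt=np.nanpercentile(W[m][:,2],90);print("z",zt,s["ee_pos"])
m&=abs(W[...,2]-zt)<4
v,u=np.nonzero(m);P=np.array([plane(c,a,bb,s["ee_pos"][2]+8) for a,bb in zip(u,v)])-s["ee_pos"]
P=rot(s["tool_rot"]).inv().apply(P)[:,:2].astype(np.float32);print("tab in tool",cv2.minAreaRect(P),P.mean(0),P.min(0),P.max(0))
cv2.imwrite("pics/held.png",np.hstack([c["image"][150:384,100:400],cv2.resize(sc["image"][90:246,60:260],(300,234),interpolation=cv2.INTER_CUBIC)]))
```

```text
silh lat 0.5896641575927386
silh lat 0.4333332152574255
12.819264795815464 78.3822762966156 [-1.45882219 -0.4565263   6.15800912] [477.19347781 165.45403707 102.46033685]
12.832702794483325 77.90794372558594 [-0.61203663  0.05214872 -0.30828548] 10.1583
z 252.65355893180566 [476.96499934 165.3878775  244.7979519 ]
tab in tool ((1.0129785537719727, -0.8064112663269043), (31.42934226989746, 12.141931533813477), 0.1322338879108429) [ 1.3187628  -0.80762273] [-14.690498   -6.9090843] [16.722868  5.293812]
```

View pics/held.png

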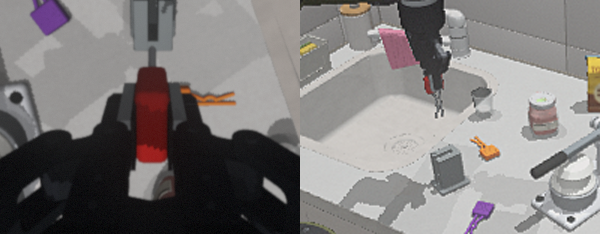

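The clip is held squarely: the tab reads centred to within about 1 mm, with a camera y bias of about -0.8 mm. Next I move over the pin and feel gently for the hole.

```bash
cat > probe.py <<'E'
from h import *
YAW=-.269;n=np.array([np.cos(YAW),np.sin(YAW)]);ax=np.array([np.sin(YAW),-np.cos(YAW)]);Q=down(np.pi+YAW)
B=np.array([610.8,-155.5])
def xy(l,a): return B+l*n+a*ax
def probe(l,a,z0=225,z1=212,F=2.5,sp=12):
    p=xy(l,a);bot.servo_line([*p,z0],speed=40);bot.dwell(.1);f0=bot.read_state()["ft_force"]
    hit=bot.servo_line([*p,z1],speed=sp,until_force=F);s=bot.read_state();f=s["ft_force"]-f0
    print("l %.1f a %.1f hit %s z %.2f F lat %.1f along %.1f z %.1f t %.1f"%(l,a,hit,s["ee_pos"][2],f[:2]@n,f[:2]@ax,f[2],s["clock"]));return hit
E
python3 - <<'E'
from probe import *
bot.move_to([540,40,265],down(np.pi-.34))
bot.move_to([*B,240],Q); bot.dwell(.2);s=bot.read_state();print(s["ee_pos"],s["ft_force"])
for l,a in[(0,0),(.9,0),(-.9,0),(0,1),(0,-1)]:
    if not probe(l,a): print("in");break
E
```

```text
[ 610.91056288 -153.98666676  240.62632165] [-0.56544917 -0.1980686   0.52182497]
l 0.0 a 0.0 hit False z 212.08 F lat -0.6 along -0.7 z -1.0 t 13.8
in
```

Run:
```python
from probe import *
h=bot.servo_line([*B,204],speed=15,until_force=4);s=bot.read_state();print(h,s["ee_pos"],s["ft_force"])
c=cam("scene");w=cam("wrist")
cv2.imwrite("pics/in.png",np.hstack([cv2.resize(c["image"][140:220,220:320],(500,400),interpolation=cv2.INTER_CUBIC),cv2.resize(w["image"][150:384,150:350],(300,400))]))
```

```text
False [ 610.69646566 -155.45415414  203.80860488] [-1.57028105  0.65135612 -0.82715615]
```

View pics/in.png

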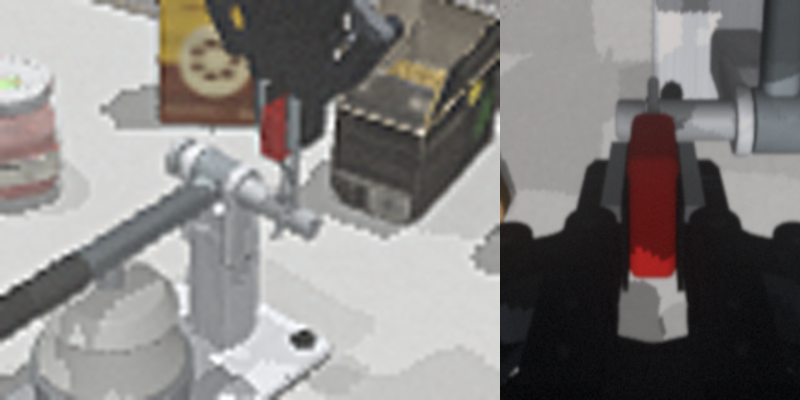

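The scene crop shows the leg entering the pin at crop (290,215), with the bow on the robot side at (275,235). I'll push in small force-limited steps.

Run:
```python
from probe import *
f0=bot.read_state()["ft_force"]
for z in list(np.arange(202,181,-2))+[180.6]:
    F=np.linalg.norm(bot.read_state()["ft_force"]-f0)
    h=bot.servo_line([*B,z],speed=12,until_force=max(19-F,2));s=bot.read_state();f=s["ft_force"]-f0
    print("z %.1f ee %.2f F lat %.1f along %.1f z %.1f gw %.2f t %.1f"%(z,s["ee_pos"][2],f[:2]@n,f[:2]@ax,f[2],s["grip_width"],s["clock"]),h)
    if h: break
```

```text
z 202.0 ee 201.89 F lat 0.1 along -0.4 z 0.6 gw 12.74 t 14.9 False
z 200.0 ee 199.79 F lat -0.7 along 1.6 z 0.8 gw 12.77 t 15.2 False
z 198.0 ee 197.78 F lat -0.4 along 0.6 z 1.2 gw 12.73 t 15.5 False
z 196.0 ee 195.76 F lat -2.6 along 1.5 z 2.0 gw 12.48 t 15.8 False
z 194.0 ee 194.05 F lat -3.9 along 0.2 z 4.1 gw 12.49 t 16.2 False
z 192.0 ee 191.47 F lat -3.7 along 0.5 z -0.9 gw 13.03 t 16.5 False
z 190.0 ee 188.92 F lat -2.7 along 0.3 z -2.6 gw 12.89 t 16.8 False
z 188.0 ee 186.93 F lat -2.7 along 0.3 z -2.4 gw 12.88 t 17.1 False
z 186.0 ee 184.87 F lat -3.3 along 0.4 z -2.8 gw 12.63 t 17.4 False
z 184.0 ee 182.93 F lat -1.0 along 1.1 z -6.1 gw 12.57 t 17.7 False
z 182.0 ee 181.87 F lat -1.6 along 0.7 z -3.8 gw 12.50 t 18.1 False
z 180.6 ee 181.37 F lat -3.3 along 0.2 z 2.5 gw 12.54 t 18.3 False
```

Run:
```python
from probe import *
bot.dwell(.2);s=bot.read_state();print(s["ee_pos"],s["ft_force"],s["clock"])
c=cam("scene");w=cam("wrist")
b,g,r=[w["image"][...,i].astype(int) for i in range(3)];W=cloud(w)
m=(r>90)&(g<75)&(b<75)&(r-g>60);P=W[m]; print("tab top rel TCP",np.nanpercentile(P[:,2],[50,90,98])-s["ee_pos"][2],m.sum())
L=rot(s["tool_rot"]).inv().apply(P-s["ee_pos"]);k=L[:,2]<-4;print("slope z vs x",np.polyfit(L[k,0],L[k,2],1),np.percentile(L[k,0],[2,98]))
cv2.imwrite("pics/seat.png",np.hstack([cv2.resize(c["image"][140:220,220:320],(500,400),interpolation=cv2.INTER_CUBIC),cv2.resize(w["image"][150:384,150:350],(300,400))]))
```

```text
[ 610.95394411 -155.54260322  181.37851589] [-6.42464643  1.81213122  3.31902653] 18.525
tab top rel TCP [7.14586494 7.92995054 8.31253408] 1706
slope z vs x [-5.00389253e-03 -7.14378906e+00] [-14.76304525  15.1356981 ]
```

View pics/seat.png

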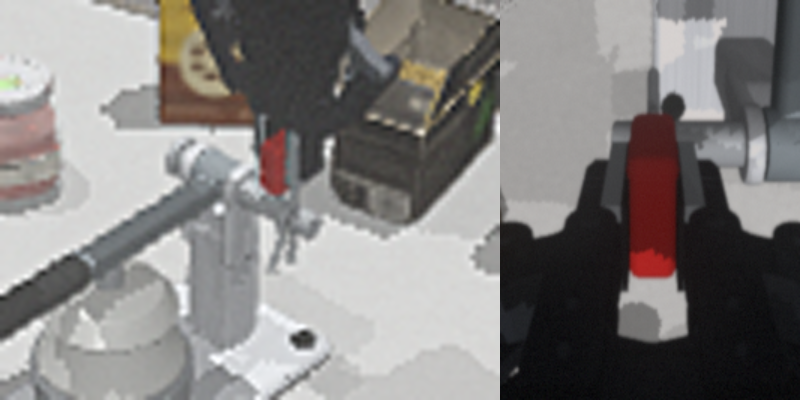

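The clip is through, square and unslipped, and the force changes sign at the seat. I'll release and check from above.

Run:
```python
from probe import *
import pickle
bot.move_gripper(45); bot.dwell(.2);s=bot.read_state();print(s["ft_force"])
bot.servo_line([*B,200],speed=60);bot.servo_line([*B,275],speed=120);bot.dwell(.3)
s=bot.read_state();c=cam("scene");w=cam("wrist");pickle.dump((c,w),open("end.pkl","wb"))
b,g,r=[w["image"][...,i].astype(int) for i in range(3)];W=cloud(w)
m=(r>90)&(g<75)&(b<75)&(r-g>60);P=W[m];z=np.nanpercentile(P[:,2],90);k=P[abs(P[:,2]-z)<4]
print("tab top z",np.nanpercentile(P[:,2],[50,90,98]),cv2.minAreaRect(k[:,:2].astype(np.float32)),"t",s["clock"])
A=np.c_[(k[:,:2]-B)@n,(k[:,:2]-B)@ax,np.ones(len(k))];i=abs(k[:,2]-np.median(k[:,2]))<2;print("slopes",np.linalg.lstsq(A[i],k[i,2],rcond=None)[0])
cv2.imwrite("pics/end.png",np.hstack([cv2.resize(c["image"][140:220,220:320],(500,400),interpolation=cv2.INTER_CUBIC),cv2.resize(w["image"][150:350,130:280],(300,400))]))
```

```text
[-0.44904765  0.24897138  0.48254227]
tab top z [187.88705487 188.77578316 189.30249666] ((608.5698852539062, -156.20474243164062), (12.578620910644531, 31.498517990112305), 74.8128662109375) t 20.7833
slopes [ 1.52316375e-02 -5.55801586e-03  1.87923043e+02]
```

View pics/end.png

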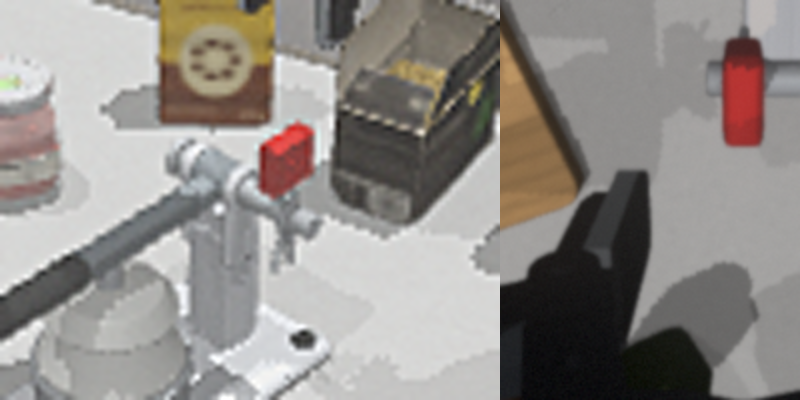

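The clip stands upright on the pin, with its tab top at 187.9 mm (188 expected) and a tilt of about 0.015 rad. The robot is clear of everything.

```bash
python3 -c "
from rig import bot
print(bot.finish_job())"
```

```text
the job is handed in; nothing more can be done
None
```

The red-tabbed R-clip is seated upright through the pin's cross hole and released; the robot's clock read about 21 s at my last check, the pushing force read no more than about 7 N, and the job is handed in.

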